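# Stack sawn boards on sticks to dry

### The arm

A 6-joint arm with a two-finger parallel gripper is mounted at the origin on the work surface. World frame = base frame: x ahead of the robot, y to its left, z up, the work surface at z = 0. Lengths are in m, angles in rad, forces in N, time in s.
With the tool pointing down it reaches from about 0.225 to 0.875 m from the base axis. Payload 3.4 kg.
Tool frame: the origin (TCP) lies on the centre line of the jaws, within the pads' length; the fingertips stand 14 mm ahead of it and the grasp point (between the pads) lies 5 mm behind it; z points along the fingers, y is the line along which they close (so a half turn about z gives the same grasp; the last joint's range is limited). The gripper opens to 85 mm and grips with 20 to 120 N. Pads are 22 mm wide; open, the fingers measure 114 mm over their backs; the gripper's body (76 mm by 85 mm) begins 54 mm behind the grasp point. The pads swing forward as they close: fully open they stand 13 mm farther back than shut.
Start: joints at [1.06, 0.276, 1.505, -0, 1.361, -0.121], TCP at [0.219, 0.532, 0.245] pointing down, gripper open.
Joint ranges: [-2.89, 2.89], [-0.75, 2.08], [0.22, 2.7], [-1.18, 4.32], [0.11, 2.71], [-2.7, 2.7]. Speed limits (rad/s): [2.57, 2.57, 3.14, 3.14, 3.14, 3.14].

### API

Orientations are given as a unit quaternion [w, x, y, z].
In Python, from rig import manip, eyes gives the robot as it stands.
- The arm moves only by the shell command python3 -m creep 'ROWS' [FORCE]. ROWS is JSON, a list of rows, each a list of 5 numbers: the opening, from 0 (shut) to 1 (fully open), then the shift along the tool's x, y, z normalised to -1 to 1, where 1 is 0.5 m, then the turn about the tool's z normalised to -1 to 1, where 1 is 360 degrees. In form: [[fingers, dx, dy, dz, spin], ...]. A call has 1 to 10 rows; each row is the pose to reach, as a shift and turn from the pose commanded when the call began, along the tool's axes at that moment, turning the shorter way round; what a row does not reach only later rows make up. A row lasts 1/10 s, in which the tool goes at most 50 mm and 8.59 degrees, less where a joint would pass 70% of its speed; a pose out of reach is approached as far as the arm can. A call with a number of a shift or a turn outside -1 to 1 is refused whole. A call with a gripper value outside its range is refused whole. The fingers move at their own pace and stop on an object; FORCE is the grip in N (left out, the last holds). Time passes only in rows, so rows that repeat a pose let the fingers close. It gives the time, the measured TCP pose, the force, the opening and the grip force at its end, in the units of the state.
- manip.get_state(): the state, without advancing time (a new reading comes with each control period).
- eyes.get_image(name): name is "side" or "top"; returns a dict with "frame" (420x560x3 uint8, red, green, blue), "fx", "fy", "cx", "cy" (pixels), "R" (3x3) and "t" (3): a world point X has camera coordinates R X + t. Camera axes: x right, y down, z forward; pixel columns grow to the right and rows downward; lengths in m; the calibration is good to about 2 mm. A picture is of the moment at which its call begins. There is no depth.
- manip.sign_off(): hands the job in; it is judged then, once.
Trained networks look in the newest picture that a camera, given by its name, has taken for a name from the list of things; names that differ only in an ending like _2 or _b are one class to them, and where a whole thing is asked for, a point or a joint stands for the part that bears it (a point fixed in the world has none). Each returns a list of dicts, best first, with "confidence" (0 to 1); they miss things now and then, are a little off and sometimes report something else, mostly with a low value. They report only what shows in the picture. A call takes as long as a camera call. They do not tell look-alikes from the thing itself.
- eyes.regions_of(camera, label): "mask" (420x560 bool, what is visible of it) and "bbox" ([left, top, right, bottom] in pixels, round what is visible of it).
- eyes.place_of(camera, label): "centre" ([column, row] in pixels: a listed point, or the origin of a listed thing).
The state is a dict: "clock": time; "qpos": joint angles; "qd": joint speeds; "effort": joint torques, N m; "position": TCP position; "ee_rot": TCP orientation; "contact_force": force on the tool from outside, world axes, zero at the start; "moment": the same for the moment, N m; "width": finger opening in m; "gripper_force": force on a finger pad.
Only numpy, scipy, OpenCV 4.12 (cv2) and the standard library are available. Lean on these libraries where they do the work, as an engineer would, in place of code of your own. Each camera call takes 0.05 s, during which the arm holds its last target. There are 200 camera calls.

### The job

Stack the two sawn boards to dry on the rack: first the wide board lengthwise across both bearers, then the two sticks crosswise on it, each straight above the bearer that it matches (long stick over the long bearer, short stick over the short one), then the narrow board on the sticks, lying along the wide one, and last the iron weight standing upright on its middle. Keep every layer centred and square, set each thing down rather than dropping it, and leave the plane, wax tin and mallet where they are.

Things in the scene. Friction and masses are not known exactly. Their poses are not given: they have to be found in the camera images.
- rack: fixed drying rack: dark wooden base 150 (x) x 100 (y) x 12 mm high; two pale bearers, 20 mm wide and 20 mm high, lie across it along its y, tops 32 mm above the bench: the long one (130 mm) centred at rack x = +50 mm, the short one (80 mm) at x = -50 mm, both at y = 0. Origin: centre of the base's underside, z up; it may face any way
- wide_board: wide sawn board of brown wood with grey sealed ends, 160 (x, its length) x 66 (y) x 20 mm (z), 0.1 to 0.17 kg, lying flat and loose on the bench. Origin at its very centre (10 mm above the underside)
- narrow_board: narrow sawn board, of the same wood and grey ends, 160 (x, its length) x 42 (y) x 20 mm (z), 0.07 to 0.11 kg, lying flat and loose on the bench. Origin at its very centre (10 mm above the underside)
- long_stick: longer of two loose dark square wooden sticks, 130 (x, its length) x 16 x 16 mm, about 25 g, lying on the bench. Origin at its very centre (8 mm above the underside)
- short_stick: shorter of the two dark square sticks, 80 (x, its length) x 16 x 16 mm, about 16 g, lying on the bench. Origin at its very centre (8 mm above the underside)
- weight: dark iron weight standing on the bench: a round body 50 mm in diameter and 40 mm high with an upright round knob on top, 22 mm in diameter and 30 mm high (70 mm in all), 0.55 to 0.8 kg, origin at the centre of its underside, z up along the knob
- plane: bystander: steel bench plane with dark wooden handles, 240 (x) x 60 mm, about 95 mm high, standing loose on the bench beside the work; origin under its centre
- tin: bystander: closed round wax tin, 66 mm in diameter, 36 mm high, loose, beside the work; origin under its centre
- mallet: bystander: wooden mallet lying loose on the bench beside the work, head 65 x 120 x 75 mm centred at its x = +130 mm, handle 26 mm thick running from there to x = -135 mm; origin on the bench below the handle
Things that resemble listed ones, but are neither listed nor needed, are in the scene too. What is shaped like the short_stick but pink, purple or yellow is not meant.

How it is judged:
By the outcome, as a careful person would: the job done as asked, in the order asked, and still so for the second after the job is handed in, with the robot touching nothing.
It also fails if it takes over 138 s, if anything falls off the work surface, if the arm or the gripper's body presses on something with over 40 N, if the wrist force passes 120 N, or if a joint passes its speed limit or range.

## Working session

There is one attempt and no reset: what is moved stays moved. The work goes in short steps, Python scripts to look and compute and a shell command to move; the robot and the scene stay as the last step left them, time stands still between calls to the robot, and variables do not carry over. Pictures are saved under pics/ and viewed, at most 14 in all, crops included, and the job is handed in when it is done.

```bash
ls; mkdir -p pics; python3 - <<'E'
from rig import manip, eyes
import cv2
s=manip.get_state(); print({k:s[k] for k in('clock','position','ee_rot','width','qpos')})
for c in('top','side'):
    d=eyes.get_image(c); cv2.imwrite(f'pics/{c}0.png',d['frame'][:,:,::-1]); print(c,d['fx'],d['fy'],d['cx'],d['cy'],d['R'],d['t'])
E
```

```text
pics
{'clock': 0.0, 'position': array([0.21824166, 0.53141232, 0.24444261]), 'ee_rot': array([-2.88553797e-04,  1.93668388e-01,  9.81066624e-01, -8.67213423e-04]), 'width': 0.08543179384021977, 'qpos': array([ 1.06000864e+00,  2.76565087e-01,  1.50616860e+00,  9.95419438e-06,
        1.36068686e+00, -1.20989691e-01])}
top 421.878738349933 421.878738349933 275.86185976878795 208.07884540797497 [[-0.01850109 -0.99973855  0.01343669]
 [-0.98521975  0.01594015 -0.17055191]
 [ 0.17029314 -0.01639349 -0.98525707]] [-0.00624009  0.62651841  0.97893751]
side 515.4492025403345 515.4492025403345 276.59535429206437 213.1428664506159 [[-0.88452629 -0.46631438  0.01281157]
 [-0.34930233  0.64386954 -0.68074951]
 [ 0.30919431 -0.60661595 -0.73240424]] [0.5477774  0.26820174 1.07361359]
```

View pics/top0.png

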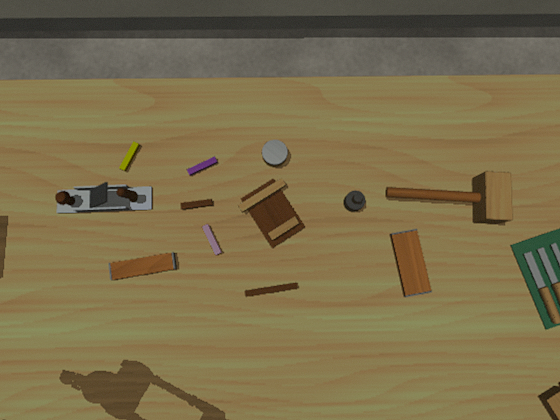

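View pics/side0.png

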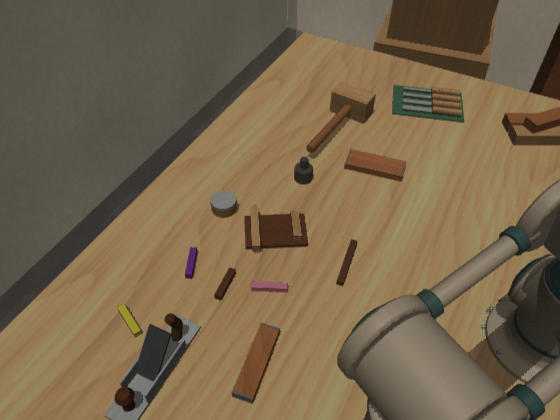

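Top view: rack is at (272,213) with the long bearer at (262,197) and the short one at (283,229). The weight is at (355,201), the tin at (275,153), the plane at (104,199) and the mallet at (450,195).

- **Boards:** the one at (411,263) is about 26 px wide, so it is the wide board. The one at (143,266) is about 17 px wide, so it is the narrow one.
- **Sticks:** the dark stick at (271,290) is the long one. Four short sticks are candidates: brown (197,204), purple (203,166), pink (212,239) and yellow (130,156). Only the brown one fits the description.

Next I fit the models to both masks and take one enlarged crop to confirm.

```bash
cat > h.py <<'E'
from rig import manip, eyes
import numpy as np, cv2
from scipy.optimize import minimize
from scipy.spatial.transform import Rotation as Ro
def box(x,y,z0,L,W,H): return np.array([[x+a*L/2,y+b*W/2,z0+c*H] for a in(-1,1) for b in(-1,1) for c in(0,1)])
def cyl(r,z0,H): return np.array([[r*np.cos(a),r*np.sin(a),z] for a in np.linspace(0,6.283,40) for z in(z0,z0+H)])
M={'wide_board':[box(0,0,0,.16,.066,.02)],'narrow_board':[box(0,0,0,.16,.042,.02)],'long_stick':[box(0,0,0,.13,.016,.016)],
'short_stick':[box(0,0,0,.08,.016,.016)],'weight':[cyl(.025,0,.04),cyl(.011,.04,.03)],
'rack':[box(0,0,0,.15,.1,.012),box(.05,0,.012,.02,.13,.02),box(-.05,0,.012,.02,.08,.02)]}
def project(d,P): c=P@d['R'].T+d['t']; return c[:,:2]/c[:,2:]*[d['fx'],d['fy']]+[d['cx'],d['cy']]
def ground(d,uv,z):
    r=d['R'].T@np.array([(uv[0]-d['cx'])/d['fx'],(uv[1]-d['cy'])/d['fy'],1]); o=-d['R'].T@d['t']; return (o+r*(z-o[2])/r[2])[:2]
def pose(parts,p,z):
    c,s=np.cos(p[2]),np.sin(p[2]); A=np.array([[c,-s,0],[s,c,0],[0,0,1]]); return [P@A.T+[p[0],p[1],z] for P in parts]
def render(d,parts,p,z):
    m=np.zeros((420*4,560*4),np.uint8)
    for P in pose(parts,p,z):
        h=cv2.convexHull(((project(d,P)+.5)*4-.5).astype(np.float32)); cv2.fillConvexPoly(m,np.round(h*16).astype(np.int32),255,shift=4)
    return cv2.resize(m,(560,420),interpolation=cv2.INTER_AREA)/255.
def fit(label,obs,z=0,yaws=None):   # obs: list of (img dict, mask)
    c=np.argwhere(obs[0][1]).mean(0)[::-1]; xy=ground(obs[0][0],c,z+.015)
    f=lambda p:sum(np.abs(render(d,M[label],p,z)-m).sum()/m.sum() for d,m in obs)
    ys=yaws if yaws is not None else np.arange(0,2*np.pi if label=='rack' else np.pi,.2)
    y0=min(ys,key=lambda y:f([*xy,y]))
    best=None
    for k in(1,.3):
        b=[*xy,y0] if best is None else best.x
        best=minimize(f,b,method='Nelder-Mead',options=dict(initial_simplex=np.array(b)+k*np.array([[0,0,0],[.01,0,0],[0,.01,0],[0,0,.15]]),xatol=1e-5,fatol=1e-5))
    return best.x,best.fun/len(obs)
def rel(target_xyz,yaw_y):  # jaw (tool y) direction angle in world; prints row numbers
    s=manip.get_state(); q=s['ee_rot']; R=Ro.from_quat([*q[1:],q[0]]).as_matrix()
    sh=R.T@(np.array(target_xyz)-s['position'])
    cur=np.arctan2(R[1,1],R[0,1]); a=(yaw_y-cur+np.pi/2)%np.pi-np.pi/2   # half-turn symmetric, + = ccw from above
    print('rows dx,dy,dz,spin',np.round(sh/.5,4),round(-a/(2*np.pi),4),'| pos',np.round(s['position'],4),'F',np.round(s['contact_force'],1),'w',round(s['width'],4),'q6',round(s['qpos'][5],2),'t',round(s['clock'],1))
E
python3 - <<'E'
from h import *
ims={c:eyes.get_image(c) for c in('top','side')}
for l in M:
    obs=[]
    for c in ims:
        r=eyes.regions_of(c,l)
        print(l,c,[(round(x['confidence'],2),x['bbox'],int(x['mask'].sum())) for x in r][:5])
        if r and l!='short_stick': obs.append((ims[c],r[0]['mask']))
    if l=='short_stick':
        for c in ims:
            for x in eyes.regions_of(c,l):
                print('  col',c,x['bbox'],ims[c]['frame'][x['mask']].mean(0).round())
        continue
    print('  FIT',*[(np.round(v[0],4),round(v[1],3)) for v in [fit(l,obs)]+[fit(l,[o]) for o in obs]])
d=ims['top']['frame'][140:300,100:300,::-1]; cv2.imwrite('pics/crop1.png',cv2.resize(d,None,fx=3.7,fy=3.7,interpolation=cv2.INTER_CUBIC))
E
```

```text
wide_board top [(0.92, [390.5, 229.3, 429.3, 296.6], 1877)]
wide_board side [(0.47, [210.8, 187.1, 237.1, 222.3], 641)]
  FIT (array([ 0.4895, -0.3504,  0.1407]), np.float64(1.502)) (array([ 0.4893, -0.3502,  0.1399]), np.float64(0.033)) (array([ 0.8082, -0.0491,  2.2188]), np.float64(0.997))
narrow_board top [(0.92, [109.1, 253.4, 176.4, 278.7], 1114)]
narrow_board side [(0.95, [227.9, 324.6, 281.8, 401.9], 1857)]
  FIT (array([0.4942, 0.3187, 1.7157]), np.float64(0.114)) (array([0.4923, 0.3157, 1.7175]), np.float64(0.087)) (array([0.496 , 0.3197, 1.7244]), np.float64(0.037))
long_stick top [(0.75, [244.6, 280.3, 298.8, 296.2], 381)]
long_stick side [(0.78, [334.8, 243.8, 355.5, 285.7], 322)]
  FIT (array([4.3190e-01, 1.3000e-03, 1.7028e+00]), np.float64(0.286)) (array([ 4.2970e-01, -9.0000e-04,  1.7061e+00]), np.float64(0.101)) (array([0.4337, 0.0039, 1.7265]), np.float64(0.17))
short_stick top [(0.64, [186.4, 154.4, 214.8, 173.2], 257), (0.63, [122.2, 140.8, 138.1, 172.7], 255), (0.58, [181.6, 200.6, 211.2, 213.2], 188)]
short_stick side [(0.72, [187.9, 249.2, 198.4, 276.6], 235),
[... 369 characters left out ...]
2, 286.8, 289.3] [128.  79.  87.]
  col side [117.9, 305.1, 138.4, 338.4] [140. 129.  41.]
  col side [216.3, 268.4, 233.8, 302.6] [62. 41. 26.]
weight top [(0.84, [344.0, 186.8, 361.8, 207.1], 384), (0.23, [54.7, 184.0, 149.1, 211.9], 2445)]
weight side [(0.78, [296.4, 157.5, 313.7, 185.1], 387)]
  FIT (array([ 0.649 , -0.2139,  0.415 ]), np.float64(0.133)) (array([ 0.6479, -0.2149,  0.4949]), np.float64(0.044)) (array([ 0.6506, -0.2106,  0.9316]), np.float64(0.134))
rack top []
rack side [(0.89, [239.1, 207.1, 309.0, 252.0], 2236), (0.5, [108.9, 313.5, 199.2, 420.0], 4211)]
  FIT (array([ 0.627 , -0.0038,  0.5536]), np.float64(0.036)) (array([ 0.627 , -0.0038,  0.5536]), np.float64(0.036))
```

View pics/crop1.png

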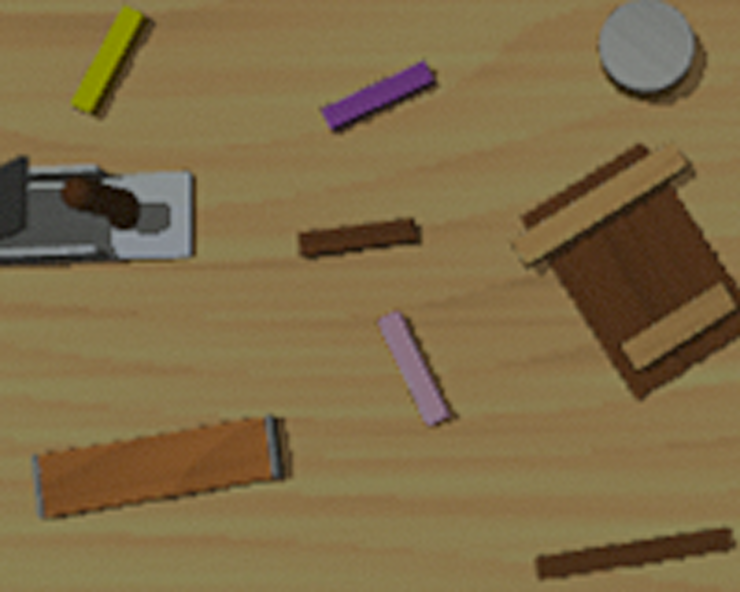

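The crop confirms the brown stick at top pixel (197,204) as the short stick; the purple, pink and yellow ones are decoys. One more measuring round follows, to average out network jitter and fill in the missed detections.

```bash
python3 - <<'E'
from h import *
G={'wide_board':(.489,-.350),'narrow_board':(.494,.318),'long_stick':(.431,.001),'short_stick':None,'weight':(.649,-.213),'rack':(.627,-.004)}
for k in range(2):
  ims={c:eyes.get_image(c) for c in('top','side')}
  G['short_stick']=ground(ims['top'],(197,206),.008)
  for l in M:
    out=[]
    for c in ims:
        g=project(ims[c],np.array([[*G[l],.01]]))[0]
        r=[x for x in eyes.regions_of(c,l) if np.hypot(*(np.argwhere(x['mask']).mean(0)[::-1]-g))<12]
        if r:
            v=fit(l,[(ims[c],r[0]['mask'])]); out.append((c,np.round(v[0],4).tolist(),round(v[1],3)))
    print(l,*out)
E
```

```text
wide_board ('top', [0.4902, -0.3496, 0.1483], np.float64(0.07)) ('side', [0.4946, -0.3452, 0.1724], np.float64(0.046))
narrow_board ('top', [0.4938, 0.315, 1.7217], np.float64(0.068)) ('side', [0.4959, 0.3206, 1.7237], np.float64(0.046))
long_stick ('top', [0.4303, -0.0013, 1.7049], np.float64(0.155)) ('side', [0.4334, 0.0026, 1.6965], np.float64(0.104))
short_stick ('top', [0.647, 0.1875, 1.6685], np.float64(0.115)) ('side', [0.6505, 0.1903, 1.671], np.float64(0.084))
weight ('top', [0.6474, -0.216, 0.2784], np.float64(0.05)) ('side', [0.6505, -0.2107, 2.5651], np.float64(0.056))
rack ('top', [0.6217, -0.0078, 0.5635], np.float64(0.054)) ('side', [0.6261, -0.0031, 0.547], np.float64(0.045))
wide_board ('top', [0.49, -0.3508, 0.1554], np.float64(0.032)) ('side', [0.4944, -0.3465, 0.1609], np.float64(0.04))
narrow_board ('top', [0.4932, 0.3168, 1.7267], np.float64(0.063)) ('side', [0.4961, 0.3196, 1.725], np.float64(0.063))
long_stick ('top', [0.4296, -0.0005, 1.702], np.float64(0.162)) ('side', [0.4333, 0.0013, 1.698], np.float64(0.086))
short_stick ('top', [0.6474, 0.187, 1.6951], np.float64(0.089)) ('side', [0.6503, 0.19, 1.6904], np.float64(0.071))
weight ('top', [0.6473, -0.2145, 3.066], np.float64(0.092)) ('side', [0.6502, -0.2108, 2.1348], np.float64(0.076))
rack ('top', [0.6226, -0.0078, 0.549], np.float64(0.047)) ('side', [0.6262, -0.0035, 0.5539], np.float64(0.044))
```

Fits are consistent: the side camera reads about (+3.5, +4) mm from the top, so I use the mean. Now to above the wide board.

```bash
cat >> h.py <<'E'
P=dict(wide=(.4923,-.348,.157),narrow=(.4948,.318,1.724),long=(.4317,.0006,1.700),short=(.6488,.1887,1.682),weight=(.649,-.2128,0),rack=(.6243,-.0055,.551))
E
python3 -c "
from h import *
rel((.4923,-.348,.2),.157+np.pi/2)"
```

```text
rows dx,dy,dz,spin [-1.1752 -1.4198  0.0905] -0.087 | pos [0.2185 0.5319 0.2453] F [ 0.  -0.4  0.4] w 0.0854 q6 -0.12 t 2.3
```

```bash
python3 -m creep '[[1,-0.6,-0.71,0.09,-0.087],[1,-0.6,-0.71,0.09,-0.087],[1,-0.6,-0.71,0.09,-0.087],[1,-0.6,-0.71,0.09,-0.087],[1,-0.6,-0.71,0.09,-0.087],[1,-0.6,-0.71,0.09,-0.087],[1,-0.6,-0.71,0.09,-0.087],[1,-0.6,-0.71,0.09,-0.087],[1,-0.6,-0.71,0.09,-0.087],[1,-0.6,-0.71,0.09,-0.087]]'; python3 -c "
from h import *
rel((.4923,-.348,.12),.157+np.pi/2)"
```

```text
clock: 3.3
position: [0.3619, 0.0862, 0.2003]
ee_rot: [0.001, -0.077, 0.997, -0.001]
contact_force: [-0.2, 0.1, -0.0]
width: 0.0855
gripper_force: 0.0
rows dx,dy,dz,spin [-0.1251 -0.8977  0.1622] -0.0006 | pos [0.3619 0.0862 0.2003] F [-0.2  0.1 -0. ] w 0.0855 q6 -1.68 t 3.3
```

```bash
python3 -m creep '[[1,-0.125,-0.898,0.1,0],[1,-0.125,-0.898,0.1,0],[1,-0.125,-0.898,0.1,0],[1,-0.125,-0.898,0.1,0],[1,-0.125,-0.898,0.1,0],[1,-0.125,-0.898,0.1,0],[1,-0.125,-0.898,0.162,0],[1,-0.125,-0.898,0.162,0],[1,-0.125,-0.898,0.162,0],[1,-0.125,-0.898,0.162,0]]'; python3 -c "
from h import *
rel((.4923,-.348,.012),.157+np.pi/2)"
```

```text
clock: 4.3
position: [0.4939, -0.3492, 0.1173]
ee_rot: [0.0, -0.077, 0.997, -0.001]
contact_force: [0.0, -0.4, 0.5]
width: 0.0855
gripper_force: 0.0
rows dx,dy,dz,spin [0.0028 0.0032 0.2107] -0.0005 | pos [ 0.4939 -0.3492  0.1173] F [ 0.  -0.4  0.5] w 0.0855 q6 -2.45 t 4.3
```

```bash
python3 -m creep '[[1,0.003,0.003,0.1,0],[1,0.003,0.003,0.17,0],[1,0.003,0.003,0.195,0],[1,0.003,0.003,0.203,0],[1,0.003,0.003,0.205,0],[1,0.003,0.003,0.207,0],[1,0.003,0.003,0.207,0]]'; python3 - <<'E'
from h import *
rel((.4923,-.348,.012),.157+np.pi/2)
E
```

```text
clock: 5.0
position: [0.4923, -0.3436, 0.0175]
ee_rot: [0.001, -0.078, 0.997, -0.001]
contact_force: [-0.2, -1.2, -0.4]
width: 0.0858
gripper_force: 0.0
rows dx,dy,dz,spin [ 0.0014 -0.0087  0.0109] 0.0 | pos [ 0.4923 -0.3436  0.0175] F [-0.2 -1.2 -0.4] w 0.0858 q6 -2.45 t 5.0
```

```bash
python3 -m creep '[[1,0.001,-0.008,0,0],[1,0.001,-0.008,0.004,0],[1,0.001,-0.008,0.008,0],[1,0.001,-0.008,0.01,0],[1,0.001,-0.008,0.01,0]]'; python3 - <<'E'
from h import *
rel((.4923,-.348,.012),.157+np.pi/2)
d=eyes.get_image('side'); cv2.imwrite('pics/g1.png',cv2.resize(d['frame'][90:240,260:460,::-1],None,fx=3.5,fy=3.5,interpolation=2))
E
```

```text
clock: 5.5
position: [0.4912, -0.3468, 0.0104]
ee_rot: [-0.0, -0.078, 0.997, 0.0]
contact_force: [-0.3, 0.4, 0.8]
width: 0.0853
gripper_force: 0.0
rows dx,dy,dz,spin [-0.0019 -0.0027 -0.0031] -0.0 | pos [ 0.4912 -0.3468  0.0104] F [-0.3  0.4  0.8] w 0.0853 q6 -2.46 t 5.5
```

View pics/g1.png

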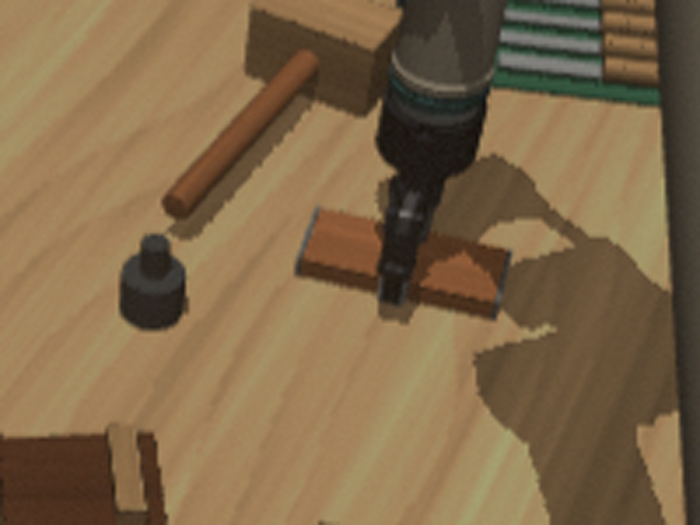

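The fingers straddle the wide board at its middle (crop (400,270), board (300–510)), with the tips just above the bench. Closing.

```bash
python3 -m creep '[[0,0,0,-0.002,0],[0,0,0,-0.002,0],[0,0,0,-0.002,0],[0,0,0,-0.002,0],[0,0,0,-0.002,0],[0,0,0,-0.002,0]]' 45; python3 - <<'E'
from h import *
rel((.4923,-.348,.012),.157+np.pi/2)
E
```

```text
clock: 6.15
position: [0.4918, -0.3473, 0.0123]
ee_rot: [0.0, -0.078, 0.997, -0.0]
contact_force: [0.5, -0.1, 5.6]
width: 0.065
gripper_force: 51.9
rows dx,dy,dz,spin [-0.0008 -0.0016  0.0006] -0.0 | pos [ 0.4918 -0.3473  0.0123] F [ 0.5 -0.1  5.6] w 0.065 q6 -2.46 t 6.2
```

```bash
python3 -m creep '[[0,0,0,-0.02,0],[0,0,0,-0.08,0],[0,0,0,-0.18,0],[0,0,0,-0.22,0],[0,0,0,-0.22,0],[0,0,0,-0.22,0]]'; python3 - <<'E'
from h import *
rel((.6243,-.0055,.12),.551+np.pi/2)
E
```

```text
clock: 6.75
position: [0.4908, -0.3464, 0.1213]
ee_rot: [-0.0, -0.078, 0.997, 0.0]
contact_force: [0.0, 0.1, -1.3]
width: 0.0646
gripper_force: 51.2
rows dx,dy,dz,spin [-0.3702  0.6318  0.003 ] -0.0627 | pos [ 0.4908 -0.3464  0.1213] F [ 0.   0.1 -1.3] w 0.0646 q6 -2.46 t 6.8
```

```bash
python3 -m creep '[[0,-0.05,0.085,0,-0.0627],[0,-0.12,0.2,0,-0.0627],[0,-0.19,0.33,0,-0.0627],[0,-0.27,0.45,0,-0.0627],[0,-0.33,0.56,0,-0.0627],[0,-0.36,0.61,0,-0.0627],[0,-0.37,0.632,0,-0.0627],[0,-0.37,0.632,0,-0.0627],[0,-0.37,0.632,0,-0.0627],[0,-0.37,0.632,0,-0.0627]]'; python3 - <<'E'
from h import *
rel((.6243,-.0055,.06),.551+np.pi/2)
E
```

```text
clock: 7.75
position: [0.6234, -0.0064, 0.12]
ee_rot: [-0.002, -0.272, 0.962, 0.0]
contact_force: [-0.4, -0.5, -1.5]
width: 0.0652
gripper_force: 51.2
rows dx,dy,dz,spin [-0.0029  0.0004  0.1199] 0.0001 | pos [ 0.6234 -0.0064  0.12  ] F [-0.4 -0.5 -1.5] w 0.0652 q6 -2.24 t 7.8
```

```bash
python3 -m creep '[[0,-0.002,0,0.06,0],[0,-0.002,0,0.1,0],[0,-0.002,0,0.125,0],[0,-0.002,0,0.138,0],[0,-0.002,0,0.144,0],[0,-0.002,0,0.144,0],[0,-0.002,0,0.144,0]]'; python3 - <<'E'
from h import *
rel((.6243,-.0055,.0443),.551+np.pi/2)
z=manip.get_state()['position'][2]-.0123
for c in('top','side'):
    d=eyes.get_image(c); b=eyes.regions_of(c,'wide_board'); k=eyes.regions_of(c,'rack')
    for l,r,zz in(('wide_board',b,z),('rack',k,0)):
        print(c,l,[(round(x['confidence'],2),x['bbox']) for x in r][:3])
        if r:
            v=fit(l,[(d,r[0]['mask'])],zz,np.array([.551])); print(v[0].round(4),round(v[1],3))
    f=d['frame'][:,:,::-1].copy()
    for l,p,zz in(('rack',P['rack'],0),('wide_board',(*manip.get_state()['position'][:2],.551),z)):
        for q in pose(M[l],p,zz): cv2.polylines(f,[cv2.convexHull(project(d,q).astype(np.float32)).astype(int)],True,(0,255,0) if l=='rack' else (255,0,255),1)
    u,w=project(d,np.array([[.6243,-.0055,.03]]))[0].astype(int)
    cv2.imwrite(f'pics/p1{c}.png',cv2.resize(f[w-55:w+55,u-70:u+70],None,fx=4,fy=4,interpolation=cv2.INTER_NEAREST))
a,b=[cv2.imread(f'pics/p1{c}.png') for c in('top','side')]; cv2.imwrite('pics/p1.png',cv2.resize(np.hstack([a,b]),(800,314)))
E
```

```text
clock: 8.45
position: [0.6263, -0.0057, 0.0507]
ee_rot: [0.001, -0.272, 0.962, -0.0]
contact_force: [-0.2, -0.2, -0.8]
width: 0.0649
gripper_force: 51.1
rows dx,dy,dz,spin [0.0032 0.0024 0.0128] -0.0001 | pos [ 0.6263 -0.0057  0.0507] F [-0.2 -0.2 -0.8] w 0.0649 q6 -2.24 t 8.4
top wide_board [(0.79, [248.5, 195.3, 291.8, 243.9])]
[ 0.6171 -0.0113  0.5703] 1.718
top rack [(0.77, [241.8, 196.1, 293.6, 242.0])]
[ 0.6234 -0.0063  0.5731] 5.803
side wide_board []
side rack [(0.61, [242.9, 231.8, 307.3, 252.3])]
[ 0.6267 -0.0036  0.5651] 1.362
```

View pics/p1.png

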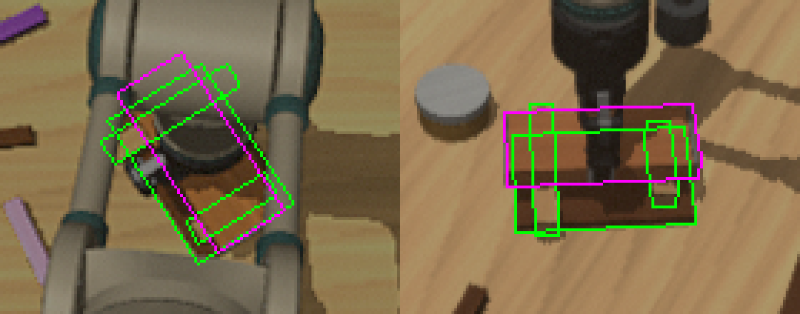

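Side panel: the magenta board prediction matches the real board over the rack to within about 2 px. The top view is mostly hidden by the arm. Lowering it gently.

```bash
python3 -m creep '[[0,0,0,0.004,0],[0,0,0,0.007,0],[0,0,0,0.009,0],[0,0,0,0.011,0],[0,0,0,0.012,0],[0,0,0,0.012,0]]'; python3 - <<'E'
from h import *
rel((.6243,-.0055,.0443),.551+np.pi/2)
E
```

```text
clock: 9.35
position: [0.6255, -0.0054, 0.0443]
ee_rot: [0.0, -0.272, 0.962, 0.0]
contact_force: [-1.6, 0.7, 4.3]
width: 0.0649
gripper_force: 51.7
rows dx,dy,dz,spin [ 0.0022  0.0011 -0.    ] -0.0 | pos [ 0.6255 -0.0054  0.0443] F [-1.6  0.7  4.3] w 0.0649 q6 -2.24 t 9.3
```

```bash
python3 -m creep '[[1,0,0,0,0],[1,0,0,0,0],[1,0,0,0,0],[1,0,0,0,0],[1,0,0,0,0],[1,0,0,-0.03,0],[1,0,0,-0.1,0],[1,0,0,-0.2,0],[1,0,0,-0.22,0],[1,0,0,-0.22,0]]'; python3 - <<'E'
from h import *
rel((.4317,.0006,.13),1.7+np.pi/2)
E
```

```text
clock: 10.35
position: [0.6273, -0.0056, 0.1566]
ee_rot: [0.003, -0.272, 0.962, -0.001]
contact_force: [-0.6, 0.2, -0.5]
width: 0.0856
gripper_force: 0.0
rows dx,dy,dz,spin [0.3271 0.2155 0.0508] -0.1829 | pos [ 0.6273 -0.0056  0.1566] F [-0.6  0.2 -0.5] w 0.0856 q6 -2.24 t 10.3
```

```bash
python3 -m creep '[[0.6,0.08,0.05,0,0.024],[0.6,0.14,0.09,0,0.048],[0.6,0.2,0.13,0,0.072],[0.6,0.26,0.17,0,0.096],[0.6,0.31,0.2,0,0.12],[0.6,0.325,0.215,0,0.144],[0.6,0.325,0.215,0,0.168],[0.6,0.325,0.215,0,0.192],[0.6,0.325,0.215,0.03,0.216],[0.6,0.325,0.215,0.05,0.235]]'; python3 - <<'E'
from h import *
rel((.4317,.0006,.06),1.7+np.pi/2)
d=eyes.get_image('top')
for l,z in(('wide_board',.032),('rack',0)):
  for c in('top','side'):
    d=eyes.get_image(c); r=eyes.regions_of(c,l)
    print(l,c,[(round(x['confidence'],2),x['bbox']) for x in r][:3])
    if r and l=='wide_board':
        v=fit(l,[(d,r[0]['mask'])],z,np.array([.551])); print(v[0].round(4),round(v[1],3))
E
```

```text
clock: 11.35
position: [0.4292, 0.0014, 0.1268]
ee_rot: [-0.002, 0.449, 0.893, -0.0]
contact_force: [-0.7, 1.1, 0.8]
width: 0.0513
gripper_force: 0.0
rows dx,dy,dz,spin [-0.0045  0.0033  0.1335] 0.0812 | pos [0.4292 0.0014 0.1268] F [-0.7  1.1  0.8] w 0.0513 q6 -0.8 t 11.3
wide_board top [(0.85, [245.6, 175.6, 300.1, 242.0]), (0.57, [239.9, 179.8, 303.0, 246.4]), (0.23, [341.5, 191.4, 362.1, 210.7])]
[ 0.6242 -0.0074  0.5478] 0.044
wide_board side [(0.66, [239.8, 206.2, 309.3, 237.2]), (0.41, [242.6, 208.9, 308.9, 251.1])]
[ 0.6271 -0.0034  0.5577] 0.047
rack top [(0.8, [237.8, 179.4, 303.8, 247.0])]
rack side [(0.78, [242.7, 208.1, 307.5, 253.2])]
```

The wide board sits within about 1.5 mm of the rack centre and square. The mean of the two cameras agrees with the robot frame. Now the long stick.

```bash
python3 -m creep '[[0.6,-0.003,0.003,0.03,0.024],[0.6,-0.003,0.003,0.07,0.048],[0.6,-0.003,0.003,0.1,0.072],[0.6,-0.003,0.003,0.13,0.081],[0.6,-0.003,0.003,0.16,0.081],[0.6,-0.003,0.003,0.17,0.081],[0.6,-0.003,0.003,0.17,0.081]]'; python3 - <<'E'
from h import *
rel((.4317,.0006,.018),1.7+np.pi/2)
E
```

```text
clock: 12.5
position: [0.4327, 0.0009, 0.0435]
ee_rot: [-0.0, 0.657, 0.754, -0.0]
contact_force: [-0.3, -0.2, 0.0]
width: 0.0515
gripper_force: 0.0
rows dx,dy,dz,spin [-0.0002 -0.0021  0.051 ] 0.0012 | pos [0.4327 0.0009 0.0435] F [-0.3 -0.2  0. ] w 0.0515 q6 -0.3 t 12.5
```

```bash
python3 -m creep '[[0.6,0,-0.002,0.025,0.001],[0.6,0,-0.002,0.04,0.001],[0.6,0,-0.002,0.048,0.001],[0.6,0,-0.002,0.05,0.001],[0.6,0,-0.002,0.05,0.001],[0,0,-0.002,0.05,0.001],[0,0,-0.002,0.05,0.001],[0,0,-0.002,0.05,0.001],[0,0,-0.002,0.05,0.001],[0,0,-0.002,0.05,0.001]]' 25; python3 - <<'E'
from h import *
rel((.4317,.0006,.018),1.7+np.pi/2)
E
```

```text
clock: 13.5
position: [0.4323, 0.0007, 0.0192]
ee_rot: [0.0, 0.66, 0.751, 0.0]
contact_force: [-1.2, 0.9, 5.3]
width: 0.0152
gripper_force: 26.5
rows dx,dy,dz,spin [ 0.     -0.0013  0.0023] 0.0001 | pos [0.4323 0.0007 0.0192] F [-1.2  0.9  5.3] w 0.0152 q6 -0.29 t 13.5
```

```bash
python3 -m creep '[[0,0,0,-0.02,0],[0,0,0,-0.1,0],[0,0,0,-0.2,0],[0,0,0,-0.23,0],[0,0,0,-0.23,0]]'; python3 - <<'E'
from h import *
rel((.6669,.0207,.13),.551)
E
```

```text
clock: 14.0
position: [0.434, 0.0004, 0.1368]
ee_rot: [0.003, 0.66, 0.752, 0.002]
contact_force: [0.1, 0.4, -0.0]
width: 0.0152
gripper_force: 25.9
rows dx,dy,dz,spin [-0.0201  0.4671  0.0167] -0.067 | pos [4.340e-01 4.000e-04 1.368e-01] F [ 0.1  0.4 -0. ] w 0.0152 q6 -0.29 t 14.0
```

```bash
python3 -m creep '[[0,-0.003,0.06,0,-0.02],[0,-0.008,0.15,0,-0.04],[0,-0.01,0.24,0,-0.067],[0,-0.015,0.33,0,-0.067],[0,-0.018,0.41,0,-0.067],[0,-0.02,0.45,0,-0.067],[0,-0.02,0.467,0.02,-0.067],[0,-0.02,0.467,0.05,-0.067],[0,-0.02,0.467,0.07,-0.067],[0,-0.02,0.467,0.07,-0.067]]'; python3 - <<'E'
from h import *
rel((.6669,.0207,.0712),.551)
E
```

```text
clock: 15.0
position: [0.6617, 0.0211, 0.0956]
ee_rot: [-0.003, 0.488, 0.873, -0.001]
contact_force: [-0.6, 0.0, -0.9]
width: 0.0154
gripper_force: 25.9
rows dx,dy,dz,spin [-0.0063  0.0087  0.0487] -0.0 | pos [0.6617 0.0211 0.0956] F [-0.6  0.  -0.9] w 0.0154 q6 -0.62 t 15.0
```

```bash
python3 -m creep '[[0,0,0,0.01,0],[0,0,0,0.02,0],[0,0,0,0.03,0],[0,0,0,0.03,0],[0,0,0,0.03,0]]'; python3 - <<'E'
from h import *
rel((.6669,.0207,.0712),.551)
E
```

```text
clock: 15.5
position: [0.6648, 0.021, 0.0839]
ee_rot: [0.0, 0.488, 0.873, 0.0]
contact_force: [-0.4, 0.0, -1.4]
width: 0.0152
gripper_force: 25.9
rows dx,dy,dz,spin [-0.0026  0.0032  0.0255] -0.0 | pos [0.6648 0.021  0.0839] F [-0.4  0.  -1.4] w 0.0152 q6 -0.62 t 15.5
```

```bash
python3 -m creep '[[0,-0.002,0.003,0.01,0],[0,-0.002,0.003,0.016,0],[0,-0.002,0.003,0.02,0],[0,-0.002,0.003,0.022,0],[0,-0.002,0.003,0.024,0],[0,-0.002,0.003,0.025,0],[0,-0.002,0.003,0.025,0]]'; python3 - <<'E'
from h import *
rel((.6669,.0207,.0712),.551)
E
```

```text
clock: 16.2
position: [0.6667, 0.0209, 0.0713]
ee_rot: [0.0, 0.488, 0.873, 0.0]
contact_force: [1.0, 0.2, 0.5]
width: 0.0151
gripper_force: 25.9
rows dx,dy,dz,spin [-0.0007  0.0001  0.0002] -0.0 | pos [0.6667 0.0209 0.0713] F [1.  0.2 0.5] w 0.0151 q6 -0.62 t 16.2
```

```bash
python3 -m creep '[[0,0,0,0.001,0],[0,0,0,0.001,0],[0.45,0,0,0.001,0],[0.45,0,0,0.001,0],[0.45,0,0,0.001,0],[0.45,0,0,0,0],[0.45,0,0,-0.03,0],[0.45,0,0,-0.1,0],[0.5,0,0,-0.15,0],[0.5,0,0,-0.15,0]]'; python3 - <<'E'
from h import *
rel((.6488,.1887,.13),1.682+np.pi/2)
E
```

```text
clock: 17.2
position: [0.6693, 0.0208, 0.1508]
ee_rot: [0.004, 0.488, 0.873, 0.002]
contact_force: [1.0, 0.4, 0.2]
width: 0.0426
gripper_force: 0.0
rows dx,dy,dz,spin [0.3079 0.1405 0.0411] 0.07 | pos [0.6693 0.0208 0.1508] F [1.  0.4 0.2] w 0.0426 q6 -0.62 t 17.2
```

```bash
python3 -m creep '[[0.6,0.06,0.03,0,0.02],[0.6,0.14,0.07,0,0.04],[0.6,0.22,0.1,0,0.06],[0.6,0.28,0.13,0,0.07],[0.6,0.308,0.14,0.04,0.07],[0.6,0.308,0.14,0.1,0.07],[0.6,0.308,0.14,0.16,0.07],[0.6,0.308,0.14,0.2,0.07],[0.6,0.308,0.14,0.2,0.07],[0.6,0.308,0.14,0.2,0.07]]'; python3 - <<'E'
from h import *
rel((.6488,.1887,.019),1.682+np.pi/2)
for c in('top','side'):
    d=eyes.get_image(c)
    for x in eyes.regions_of(c,'long_stick')[:2]:
        v=fit('long_stick',[(d,x['mask'])],.052,np.array([2.122])); print(c,round(x['confidence'],2),v[0].round(4),round(v[1],3))
E
```

```text
clock: 18.2
position: [0.6454, 0.1887, 0.0458]
ee_rot: [-0.0, 0.667, 0.745, -0.0]
contact_force: [-0.3, -0.2, 1.1]
width: 0.0513
gripper_force: 0.0
rows dx,dy,dz,spin [-0.0008  0.0067  0.0536] -0.0 | pos [0.6454 0.1887 0.0458] F [-0.3 -0.2  1.1] w 0.0513 q6 0.07 t 18.2
top 0.59 [0.6667 0.0196 2.1231] 0.106
side 0.51 [0.671  0.0226 2.1087] 0.154
```

```bash
python3 -m creep '[[0.6,-0.001,0.004,0.025,0],[0.6,-0.001,0.004,0.042,0],[0.6,-0.001,0.004,0.05,0],[0.6,-0.001,0.004,0.053,0],[0.6,-0.001,0.004,0.053,0],[0,-0.001,0.004,0.053,0],[0,-0.001,0.004,0.053,0],[0,-0.001,0.004,0.053,0],[0,-0.001,0.004,0.053,0],[0,-0.001,0.004,0.053,0]]' 25; python3 - <<'E'
from h import *
rel((.6488,.1887,.019),1.682+np.pi/2)
E
```

```text
clock: 19.4
position: [0.648, 0.1886, 0.0203]
ee_rot: [0.0, 0.667, 0.745, 0.0]
contact_force: [0.1, 0.5, 1.9]
width: 0.0151
gripper_force: 27.2
rows dx,dy,dz,spin [0.     0.0015 0.0025] -0.0 | pos [0.648  0.1886 0.0203] F [0.1 0.5 1.9] w 0.0151 q6 0.07 t 19.4
```

```bash
python3 -m creep '[[0,0,0,-0.02,0],[0,0,0,-0.1,0],[0,0,0,-0.2,0],[0,0,0,-0.24,0],[0,0,0,-0.24,0],[0,0,0,-0.24,0]]'; python3 - <<'E'
from h import *
rel((.5818,-.0317,.0723),.551)
E
```

```text
clock: 20.0
position: [0.6473, 0.1885, 0.14]
ee_rot: [-0.0, 0.667, 0.745, 0.0]
contact_force: [-0.2, -0.3, -0.7]
width: 0.0151
gripper_force: 27.0
rows dx,dy,dz,spin [-0.4231 -0.1791  0.1354] -0.07 | pos [0.6473 0.1885 0.14  ] F [-0.2 -0.3 -0.7] w 0.0151 q6 0.07 t 20.0
```

```bash
python3 -m creep '[[0,-0.06,-0.025,0,-0.02],[0,-0.14,-0.06,0,-0.04],[0,-0.22,-0.095,0,-0.06],[0,-0.3,-0.13,0,-0.07],[0,-0.37,-0.16,0,-0.07],[0,-0.41,-0.175,0.02,-0.07],[0,-0.423,-0.179,0.06,-0.07],[0,-0.423,-0.179,0.09,-0.07],[0,-0.423,-0.179,0.11,-0.07],[0,-0.423,-0.179,0.11,-0.07]]';  python3 -m creep '[[0,0,0,0,0],[0,0,0,0,0]]'; python3 - <<'E'
from h import *
rel((.5818,-.0317,.0723),.551)
E
```

```text
clock: 21.0
position: [0.58, -0.0312, 0.0819]
ee_rot: [-0.003, 0.488, 0.873, -0.001]
contact_force: [-0.2, -0.5, 0.3]
width: 0.0151
gripper_force: 27.0
clock: 21.2
position: [0.5827, -0.0313, 0.0852]
ee_rot: [0.0, 0.488, 0.873, 0.0]
contact_force: [-0.3, 0.3, -0.7]
width: 0.0155
gripper_force: 27.0
rows dx,dy,dz,spin [ 0.0003 -0.002   0.0258] 0.0001 | pos [ 0.5827 -0.0313  0.0852] F [-0.3  0.3 -0.7] w 0.0155 q6 -0.72 t 21.2
```

```bash
python3 -m creep '[[0,0,-0.001,0.01,0],[0,0,-0.001,0.016,0],[0,0,-0.001,0.02,0],[0,0,-0.001,0.022,0],[0,0,-0.001,0.024,0],[0,0,-0.001,0.026,0],[0,0,-0.001,0.026,0]]'; python3 - <<'E'
from h import *
rel((.5818,-.0317,.0723),.551)
E
```

```text
clock: 21.9
position: [0.5818, -0.0319, 0.0722]
ee_rot: [0.0, 0.488, 0.873, 0.0]
contact_force: [-0.7, 1.0, 3.3]
width: 0.0151
gripper_force: 27.3
rows dx,dy,dz,spin [ 0.0003  0.0001 -0.0001] -0.0 | pos [ 0.5818 -0.0319  0.0722] F [-0.7  1.   3.3] w 0.0151 q6 -0.72 t 21.9
```

Contact felt; releasing and rising.

```bash
python3 -m creep '[[0.45,0,0,0,0],[0.45,0,0,0,0],[0.45,0,0,0,0],[0.45,0,0,0,0],[0.45,0,0,-0.03,0],[0.45,0,0,-0.1,0],[0.5,0,0,-0.18,0],[1,0,0,-0.2,0],[1,0,0,-0.2,0]]'; python3 - <<'E'
from h import *
rel((.4948,.318,.13),1.724+np.pi/2)
E
```

```text
clock: 22.8
position: [0.583, -0.032, 0.1739]
ee_rot: [0.002, 0.488, 0.873, 0.001]
contact_force: [0.6, 0.1, -0.4]
width: 0.0706
gripper_force: 0.0
rows dx,dy,dz,spin [0.6892 0.2157 0.0864] 0.0633 | pos [ 0.583  -0.032   0.1739] F [ 0.6  0.1 -0.4] w 0.0706 q6 -0.72 t 22.8
```

```bash
python3 -m creep '[[0.8,0.07,0.02,0,0.02],[0.8,0.16,0.05,0,0.04],[0.8,0.25,0.08,0,0.06],[0.8,0.34,0.107,0,0.063],[0.8,0.43,0.135,0,0.063],[0.8,0.52,0.163,0,0.063],[0.8,0.61,0.19,0,0.063],[0.8,0.67,0.21,0.03,0.063],[0.8,0.69,0.216,0.08,0.063],[0.8,0.69,0.216,0.12,0.063]]'; python3 -m creep '[[0.8,0,0,0,0],[0.8,0,0,0.03,0],[0.8,0,0,0.06,0],[0.8,0,0,0.06,0]]'; python3 - <<'E'
from h import *
rel((.4948,.318,.0125),1.724+np.pi/2)
for c in('top','side'):
    d=eyes.get_image(c)
    for l in ('long_stick','short_stick'):
      for x in eyes.regions_of(c,l)[:5]:
        cc=np.argwhere(x['mask']).mean(0)[::-1]; g=ground(d,cc,.06)
        if np.hypot(*(g-[.6244,-.0055]))>.09: continue
        v=fit(l,[(d,x['mask'])],.052,np.array([2.122])); print(c,l,round(x['confidence'],2),v[0].round(4),round(v[1],3))
    f=d['frame'][:,:,::-1].copy(); u,w=project(d,np.array([[.6243,-.0055,.05]]))[0].astype(int)
    cv2.imwrite(f'pics/p2{c}.png',cv2.resize(f[w-55:w+55,u-70:u+70],None,fx=4,fy=4,interpolation=cv2.INTER_CUBIC))
a,b=[cv2.imread(f'pics/p2{c}.png') for c in('top','side')]; cv2.imwrite('pics/p2.png',cv2.resize(np.hstack([a,b]),(800,314)))
E
```

```text
clock: 23.8
position: [0.4909, 0.3201, 0.1087]
ee_rot: [-0.001, 0.649, 0.761, -0.002]
contact_force: [-0.4, -0.7, -0.3]
width: 0.0684
gripper_force: 0.0
clock: 24.2
position: [0.4918, 0.3174, 0.0799]
ee_rot: [-0.001, 0.651, 0.759, -0.002]
contact_force: [0.4, -0.3, -0.1]
width: 0.0682
gripper_force: 0.0
rows dx,dy,dz,spin [0.0005 0.0067 0.1348] 0.0002 | pos [0.4918 0.3174 0.0799] F [ 0.4 -0.3 -0.1] w 0.0682 q6 0.3 t 24.2
top long_stick 0.86 [0.6668 0.0197 2.1231] 0.204
top short_stick 0.75 [ 0.5818 -0.0337  2.1243] 0.121
```

View pics/p2.png

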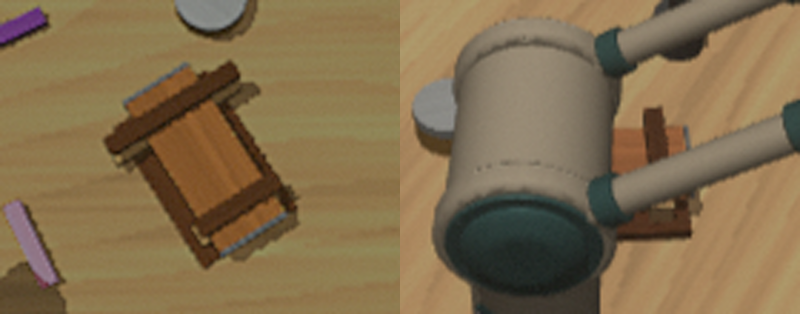

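Sticks are square on the board: the long one over the long bearer (172,107), the short one over the short bearer (240,207). Now gripping the narrow board.

```bash
python3 -m creep '[[0.8,0,0.006,0.06,0],[0.8,0,0.006,0.1,0],[0.8,0,0.006,0.12,0],[0.8,0,0.006,0.127,0],[0.8,0,0.006,0.127,0],[0,0,0.006,0.127,0],[0,0,0.006,0.127,0],[0,0,0.006,0.127,0],[0,0,0.006,0.127,0],[0,0,0.006,0.127,0]]' 40; python3 - <<'E'
from h import *
rel((.4948,.318,.016),1.724+np.pi/2)
E
```

```text
clock: 25.5
position: [0.497, 0.3196, 0.0196]
ee_rot: [0.0, 0.65, 0.76, 0.001]
contact_force: [-0.4, 0.6, 6.4]
width: 0.0411
gripper_force: 42.9
rows dx,dy,dz,spin [-0.0024 -0.0048  0.0072] 0.0003 | pos [0.497  0.3196 0.0196] F [-0.4  0.6  6.4] w 0.0411 q6 0.3 t 25.5
```

```bash
python3 -m creep '[[0,0,0,-0.02,0],[0,0,0,-0.1,0],[0,0,0,-0.2,0],[0,0,0,-0.28,0],[0,0,0,-0.28,0],[0,0,0,-0.28,0]]'; python3 - <<'E'
from h import *
rel((.626,-.0045,.15),.551+np.pi/2)
E
```

```text
clock: 26.1
position: [0.4964, 0.3192, 0.1597]
ee_rot: [0.0, 0.65, 0.76, 0.001]
contact_force: [0.2, -0.1, -1.6]
width: 0.0407
gripper_force: 42.1
rows dx,dy,dz,spin [-0.6797  0.1561  0.0192] 0.187 | pos [0.4964 0.3192 0.1597] F [ 0.2 -0.1 -1.6] w 0.0407 q6 0.3 t 26.1
```

```bash
python3 -m creep '[[0,-0.06,0.014,0,0.022],[0,-0.14,0.032,0,0.044],[0,-0.22,0.05,0,0.066],[0,-0.3,0.07,0,0.088],[0,-0.38,0.087,0,0.11],[0,-0.46,0.106,0,0.132],[0,-0.54,0.124,0,0.154],[0,-0.61,0.14,0,0.176],[0,-0.66,0.152,0,0.187],[0,-0.68,0.156,0,0.187]]'; python3 -m creep '[[0,0,0,0,0],[0,0,0,0,0],[0,0,0,0.03,0],[0,0,0,0.06,0],[0,0,0,0.08,0],[0,0,0,0.08,0],[0,0,0,0.08,0]]'; python3 - <<'E'
from h import *
rel((.626,-.0045,.0876),.551+np.pi/2)
E
```

```text
clock: 27.1
position: [0.6253, -0.0072, 0.1558]
ee_rot: [-0.0, 0.963, 0.271, -0.002]
contact_force: [-0.8, 0.8, -1.2]
width: 0.041
gripper_force: 42.1
clock: 27.8
position: [0.6256, -0.0039, 0.1184]
ee_rot: [-0.0, 0.962, 0.273, 0.0]
contact_force: [0.7, -0.5, -0.3]
width: 0.0409
gripper_force: 42.1
rows dx,dy,dz,spin [0.     0.0014 0.0617] 0.0002 | pos [ 0.6256 -0.0039  0.1184] F [ 0.7 -0.5 -0.3] w 0.0409 q6 0.9 t 27.8
```

```bash
python3 -m creep '[[0,0,0.001,0.025,0],[0,0,0.001,0.04,0],[0,0,0.001,0.05,0],[0,0,0.001,0.054,0],[0,0,0.001,0.056,0],[0,0,0.001,0.058,0],[0,0,0.001,0.06,0],[0,0,0.001,0.06,0]]'; python3 - <<'E'
from h import *
rel((.626,-.0045,.0876),.551+np.pi/2)
E
```

```text
clock: 28.6
position: [0.6261, -0.0052, 0.0884]
ee_rot: [0.0, 0.962, 0.272, 0.0]
contact_force: [-0.8, 1.5, -0.9]
width: 0.0412
gripper_force: 42.1
rows dx,dy,dz,spin [ 0.0006 -0.0014  0.0016] -0.0 | pos [ 0.6261 -0.0052  0.0884] F [-0.8  1.5 -0.9] w 0.0412 q6 0.9 t 28.6
```

```bash
python3 -m creep '[[0,0,0,0.001,0],[0,0,0,0.002,0],[0,0,0,0.002,0],[0,0,0,0.003,0],[0,0,0,0.003,0]]'; python3 - <<'E'
from h import *
rel((.626,-.0045,.0876),.551+np.pi/2)
E
```

```text
clock: 29.1
position: [0.6262, -0.0052, 0.0876]
ee_rot: [0.0, 0.962, 0.272, 0.0]
contact_force: [-1.0, 0.4, 4.9]
width: 0.0412
gripper_force: 42.7
rows dx,dy,dz,spin [ 0.0005 -0.0014 -0.0001] -0.0 | pos [ 0.6262 -0.0052  0.0876] F [-1.   0.4  4.9] w 0.0412 q6 0.9 t 29.1
```

```bash
python3 -m creep '[[0.8,0,0,0,0],[0.8,0,0,0,0],[0.8,0,0,0,0],[0.8,0,0,0,0],[0.8,0,0,-0.03,0],[0.8,0,0,-0.1,0],[0.8,0,0,-0.16,0],[0.8,0,0,-0.16,0]]'; python3 - <<'E'
from h import *
rel((.649,-.2128,.17),.551+np.pi/2)
E
```

```text
clock: 29.9
position: [0.629, -0.0055, 0.1716]
ee_rot: [0.002, 0.962, 0.272, 0.004]
contact_force: [0.7, 0.4, -0.5]
width: 0.0685
gripper_force: 0.0
rows dx,dy,dz,spin [-0.183   0.3741  0.0039] -0.0 | pos [ 0.629  -0.0055  0.1716] F [ 0.7  0.4 -0.5] w 0.0685 q6 0.9 t 29.9
```

```bash
python3 -m creep '[[0.7,-0.03,0.06,0,0],[0.7,-0.065,0.14,0,0],[0.7,-0.105,0.22,0,0],[0.7,-0.145,0.3,0,0],[0.7,-0.175,0.355,0,0],[0.7,-0.182,0.373,0,0],[0.7,-0.182,0.373,0.05,0],[0.7,-0.182,0.373,0.1,0],[0.7,-0.182,0.373,0.12,0],[0.7,-0.182,0.373,0.12,0]]'; python3 -m creep '[[0.7,0,0,0,0],[0.7,0,0,0,0]]'; python3 - <<'E'
from h import *
rel((.649,-.2128,.058),.551+np.pi/2)
for c in('top','side'):
    d=eyes.get_image(c)
    for x in eyes.regions_of(c,'narrow_board')[:2]:
        v=fit('narrow_board',[(d,x['mask'])],.068,np.array([.551])); print(c,round(x['confidence'],2),v[0].round(4),round(v[1],3))
    f=d['frame'][:,:,::-1].copy(); u,w=project(d,np.array([[.6343,-.1,.05]]))[0].astype(int)
    cv2.imwrite(f'pics/p3{c}.png',cv2.resize(f[w-75:w+75,u-100:u+100],None,fx=3,fy=3,interpolation=cv2.INTER_CUBIC))
a,b=[cv2.imread(f'pics/p3{c}.png') for c in('top','side')]; cv2.imwrite('pics/p3.png',cv2.resize(np.hstack([a,b]),(800,300)))
E
```

```text
clock: 30.9
position: [0.6448, -0.2103, 0.1045]
ee_rot: [-0.002, 0.962, 0.272, -0.002]
contact_force: [0.1, 0.2, -0.4]
width: 0.0595
gripper_force: 0.0
clock: 31.1
position: [0.647, -0.2117, 0.1082]
ee_rot: [0.001, 0.962, 0.272, 0.001]
contact_force: [0.2, -0.0, -0.1]
width: 0.0598
gripper_force: 0.0
rows dx,dy,dz,spin [0.002  0.0037 0.1004] 0.0 | pos [ 0.647  -0.2117  0.1082] F [ 0.2 -0.  -0.1] w 0.0598 q6 0.6 t 31.1
top 0.96 [ 0.625  -0.0067  0.5397] 0.051
side 0.65 [ 0.6273 -0.0032  0.5424] 0.047
```

View pics/p3.png

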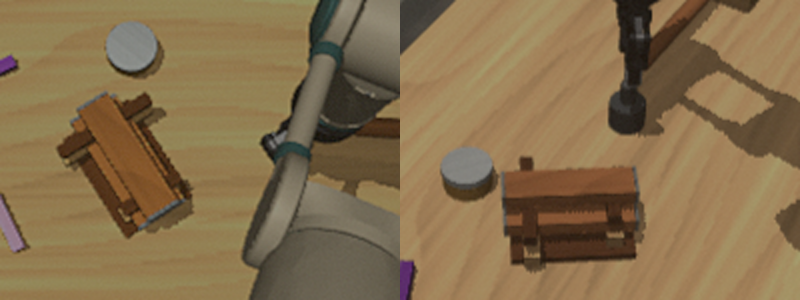

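The narrow board lies centred and square on the sticks, about 1 mm from the wide board's centre. The gripper is above the weight's knob (side panel (630,80)); descending.

```bash
python3 -m creep '[[0.7,0.001,0.003,0.04,0],[0.7,0.001,0.003,0.075,0],[0.7,0.001,0.003,0.09,0],[0.7,0.001,0.003,0.098,0],[0.7,0.001,0.003,0.098,0],[0,0.001,0.003,0.098,0],[0,0.001,0.003,0.098,0],[0,0.001,0.003,0.098,0],[0,0.001,0.003,0.098,0],[0,0.001,0.003,0.098,0]]' 90; python3 - <<'E'
from h import *
rel((.649,-.2128,.058),.551+np.pi/2)
E
```

```text
clock: 32.3
position: [0.648, -0.2133, 0.0589]
ee_rot: [0.001, 0.962, 0.272, 0.001]
contact_force: [0.3, -0.7, 4.9]
width: 0.0194
gripper_force: 87.9
rows dx,dy,dz,spin [0.0022 0.0003 0.0018] -0.0 | pos [ 0.648  -0.2133  0.0589] F [ 0.3 -0.7  4.9] w 0.0194 q6 0.6 t 32.3
```

```bash
python3 -m creep '[[0,0,0,-0.02,0],[0,0,0,-0.08,0],[0,0,0,-0.16,0],[0,0,0,-0.24,0],[0,0,0,-0.28,0],[0,0,0,-0.28,0],[0,0,0,-0.28,0]]'; python3 - <<'E'
from h import *
rel((.625,-.0055,.19),.551+np.pi/2)
E
```

```text
clock: 33.0
position: [0.6461, -0.2121, 0.1961]
ee_rot: [-0.001, 0.962, 0.272, -0.001]
contact_force: [0.5, 0.8, -6.9]
width: 0.0193
gripper_force: 89.1
rows dx,dy,dz,spin [ 0.1804 -0.3741  0.013 ] -0.0 | pos [ 0.6461 -0.2121  0.1961] F [ 0.5  0.8 -6.9] w 0.0193 q6 0.6 t 33.0
```

Lifted, with about 0.7 kg on the wrist. Carrying it smoothly.

```bash
python3 -m creep '[[0,0.015,-0.03,0,0],[0,0.04,-0.08,0,0],[0,0.07,-0.145,0,0],[0,0.1,-0.21,0,0],[0,0.13,-0.27,0,0],[0,0.155,-0.32,0,0],[0,0.172,-0.355,0,0],[0,0.18,-0.372,0,0],[0,0.18,-0.374,0,0],[0,0.18,-0.374,0,0]]'; python3 -m creep '[[0,0,0,0,0],[0,0,0,0,0],[0,0,0,0.02,0],[0,0,0,0.045,0],[0,0,0,0.06,0],[0,0,0,0.06,0],[0,0,0,0.06,0]]'; python3 - <<'E'
from h import *
rel((.625,-.0055,.1469),.551+np.pi/2)
d=eyes.get_image('side')
for x in eyes.regions_of('side','weight')[:1]:
    v=fit('weight',[(d,x['mask'])],manip.get_state()['position'][2]-.0589); print(v[0].round(4),round(v[1],3))
u,w=project(d,np.array([[.626,-.005,.1]]))[0].astype(int)
cv2.imwrite('pics/p4.png',cv2.resize(d['frame'][w-60:w+60,u-80:u+80,::-1],None,fx=4,fy=4,interpolation=2))
E
```

```text
clock: 34.0
position: [0.6256, -0.0067, 0.1968]
ee_rot: [0.0, 0.962, 0.272, -0.001]
contact_force: [-0.2, 0.3, -4.6]
width: 0.0192
gripper_force: 89.0
clock: 34.7
position: [0.6259, -0.0063, 0.1672]
ee_rot: [-0.0, 0.962, 0.272, -0.0]
contact_force: [0.1, 0.2, -5.7]
width: 0.0192
gripper_force: 89.1
rows dx,dy,dz,spin [-0.0007 -0.0024  0.0407] -0.0 | pos [ 0.6259 -0.0063  0.1672] F [ 0.1  0.2 -5.7] w 0.0192 q6 0.9 t 34.7
[ 0.628  -0.0029  1.7832] 0.475
```

View pics/p4.png

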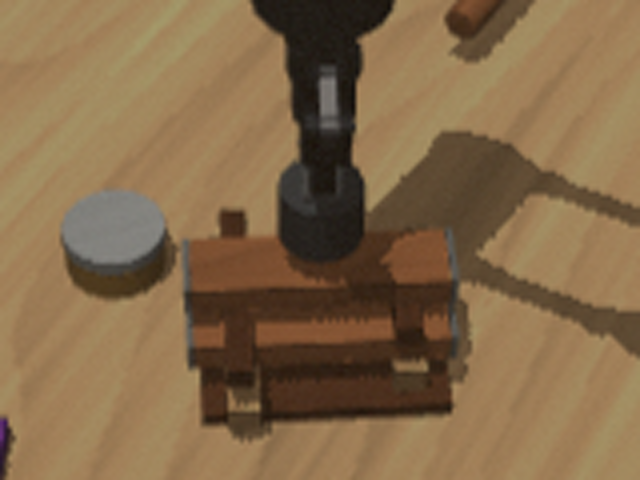

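The weight hangs upright over the board's middle (x≈320; board spans 185–455). Lowering gently.

```bash
python3 -m creep '[[0,0,-0.002,0.012,0],[0,0,-0.002,0.022,0],[0,0,-0.002,0.029,0],[0,0,-0.002,0.033,0],[0,0,-0.002,0.036,0],[0,0,-0.002,0.038,0],[0,0,-0.002,0.038,0]]'; python3 - <<'E'
from h import *
rel((.625,-.0055,.1469),.551+np.pi/2)
E
```

```text
clock: 35.5
position: [0.6256, -0.0055, 0.1487]
ee_rot: [-0.0, 0.962, 0.272, -0.0]
contact_force: [0.1, -0.4, -5.4]
width: 0.0195
gripper_force: 89.0
rows dx,dy,dz,spin [-0.001  -0.0006  0.0037] -0.0 | pos [ 0.6256 -0.0055  0.1487] F [ 0.1 -0.4 -5.4] w 0.0195 q6 0.9 t 35.5
```

```bash
python3 -m creep '[[0,0,0,0.001,0],[0,0,0,0.002,0],[0,0,0,0.003,0],[0,0,0,0.003,0],[0,0,0,0.004,0],[0,0,0,0.004,0]]'
```

```text
clock: 36.1
position: [0.6257, -0.0055, 0.147]
ee_rot: [0.0, 0.962, 0.272, 0.0]
contact_force: [0.1, -0.7, -4.9]
width: 0.0193
gripper_force: 89.3
```

```bash
python3 -m creep '[[0,0,0,0.001,0],[0,0,0,0.001,0],[0,0,0,0.002,0],[0,0,0,0.002,0],[0,0,0,0.002,0]]'
```

```text
clock: 36.6
position: [0.6257, -0.0055, 0.1469]
ee_rot: [0.0, 0.962, 0.272, 0.001]
contact_force: [-3.1, 0.2, 4.9]
width: 0.0193
gripper_force: 90.4
```

Seated. Opening and retreating straight up.

```bash
python3 -m creep '[[0.25,0,0,0,0],[0.4,0,0,0,0],[0.6,0,0,0,0],[0.6,0,0,0,0],[0.6,0,0,-0.02,0],[0.6,0,0,-0.08,0],[0.6,0,0,-0.16,0],[0.6,0,0,-0.2,0],[0.6,0,0,-0.2,0],[0.6,0,0,-0.2,0]]'; python3 -m creep '[[0.6,-0.08,0,0,0],[0.6,-0.16,0,0,0],[0.6,-0.24,0,0,0],[0.6,-0.32,0,0,0],[0.6,-0.4,0,0,0],[0.6,-0.45,0,0,0],[0.6,-0.45,0,0,0],[0.6,-0.45,0,0,0]]'; python3 - <<'E'
from h import *
d=None
for c in('top','side'):
    d=eyes.get_image(c)
    for l,z in(('weight',.088),('narrow_board',.068),('wide_board',.032)):
      for x in eyes.regions_of(c,l)[:1]:
        v=fit(l,[(d,x['mask'])],z,np.array([.551])); print(c,l,round(x['confidence'],2),v[0].round(4),round(v[1],3))
    f=d['frame'][:,:,::-1].copy(); u,w=project(d,np.array([[.6343,-.005,.05]]))[0].astype(int)
    cv2.imwrite(f'pics/p5{c}.png',cv2.resize(f[w-60:w+60,u-80:u+80],None,fx=3,fy=3,interpolation=cv2.INTER_CUBIC))
a,b=[cv2.imread(f'pics/p5{c}.png') for c in('top','side')]; cv2.imwrite('pics/p5.png',cv2.resize(np.hstack([a,b]),(800,300)))
E
```

```text
clock: 37.6
position: [0.6256, -0.0055, 0.2461]
ee_rot: [0.0, 0.962, 0.272, 0.0]
contact_force: [0.0, 0.3, -0.8]
width: 0.0514
gripper_force: 0.0
clock: 38.4
position: [0.4334, -0.1231, 0.2449]
ee_rot: [-0.001, 0.962, 0.271, -0.0]
contact_force: [-0.2, -0.0, -0.9]
width: 0.0516
gripper_force: 0.0
top weight 0.88 [ 0.6247 -0.0085  0.6213] 0.033
top narrow_board 0.94 [ 0.624  -0.0072  0.556 ] 0.556
top wide_board 0.84 [0.6144 0.0146 0.2558] 4.331
side weight 0.83 [ 0.6281 -0.0028  0.5106] 0.111
side narrow_board 0.6 [ 0.6277 -0.0024  0.5633] 0.365
side wide_board 0.72 [ 0.6274 -0.0029  0.5624] 1.651
```

View pics/p5.png

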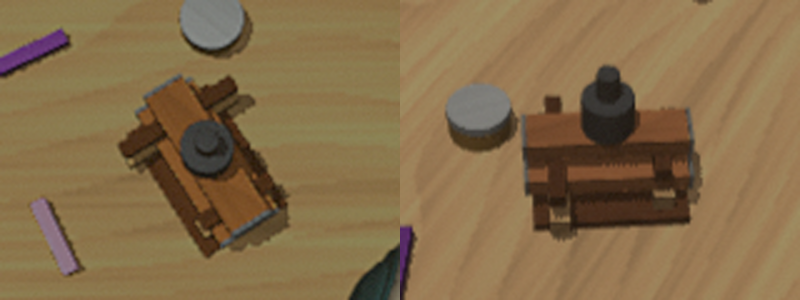

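The whole stack stands square, and the weight is upright on the middle ((207,148) top, (608,105) side), within 1–2 mm of centre. The arm is clear, so I'm handing in.

```bash
python3 -c "
from rig import manip
print(manip.sign_off())"
```

```text
the job is handed in; nothing more can be done
None
```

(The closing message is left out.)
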